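# Index the dosing turntable one division on its worm drive

## Robot

A 6-joint arm with a two-finger parallel gripper is mounted at the origin on a cart in front of the work surface, level with it; the furniture and walls round the work are solid. World frame = base frame: x ahead of the robot, y to its left, z up, the work surface at z = 0. Lengths are in m, angles in degrees, forces in N, time in s.
With the tool pointing down it reaches from about 0.4 to 0.825 m from the base axis. Payload 7 kg.
Tool frame: the origin (TCP) lies on the centre line of the jaws, within the pads' length; the fingertips stand 19 mm ahead of it and the grasp point (between the pads) is the TCP (r.tip_extent is the distance from the TCP to the fingertips, in m); z points along the fingers, y is the line along which they close (so a half turn about z gives the same grasp; the last joint's range is limited). The gripper opens to 88 mm and grips with 3 to 60 N. Pads are 19 mm wide; open, the fingers measure 130 mm over their backs; the gripper's body (78 mm by 193 mm) begins 47 mm behind the grasp point.
Start: joints at [82.282, 20.546, 0.682, 0, -70.136, -16.507], TCP at [0.277, 0.616, 0.246] pointing down, gripper open.
Joint ranges: [-176.03, 176.03], [-82.01, 121.73], [-58.28, 71.71], [-173.87, 95.51], [-174.79, -0.11], [-173.66, 173.66]. Speed limits (degrees/s): [136.94, 136.94, 172.46, 180, 180, 180].

## Interface

Orientations are given as [roll, pitch, yaw] about the fixed x, y, z axes, in that order (R = Rz(yaw) Ry(pitch) Rx(roll)).
In Python, from plant import r gives the robot as it stands. The module is installed in compiled form; this text tells all that it offers.
- The arm moves only by the tool jog_arm, never from a script. Its argument "deltas" is a list that holds one entry, the list of rows, each a list of 5 numbers: the opening, from -1 (shut) to 1 (fully open), then the shift along the world's x, y, z in cm, then the turn about the world's z in rad. In form: [[[claw, dx, dy, dz, turn], ...]]. A call has 1 to 8 rows; each row shifts and turns the commanded pose from where the row before left it; what a row does not reach is not made up. A row lasts 1/8 s, in which the tool goes at most 62.5 mm and 10.7 degrees, less where a joint would pass 70% of its speed; a pose out of reach is approached as far as the arm can. A call with a gripper value outside its range is refused whole. The fingers move at their own pace and stop on an object; "force" is the grip in N (left out, the last holds). Time passes only in rows, so rows that do not move let the fingers close. It gives the time, the measured TCP pose, the force, the opening and the grip force at its end, in the units of the state.
- r.get_state(): the state, without advancing time (a new reading comes with each control period).
- r.capture(name): name is "side" or "top"; returns the picture (420x560x3 uint8, blue, green, red); there is no depth.
- r.camera_info(name): a dict with "fx", "fy", "cx", "cy" (pixels), "k1" (the pictures are not rectified: a ray, as slopes to the right and down, at radius r is drawn at 1 + k1 r^2 times it, then the intrinsics apply), "view" (4x4, takes a point from world to camera coordinates). Camera axes: x right, y up, looking along -z (the intrinsics and any distortion apply to the point x, -y, -z); pixel columns grow to the right and rows downward; lengths in m; the calibration is good to about 2 mm. A picture is of the moment at which its call begins. camera_info takes no time and is no camera call.
- r.close_job(): hands the job in; it is judged then, once.
The state is a dict: "time_s": time; "joints": joint angles; "qd": joint speeds; "joint_torque": joint torques, N m; "tcp_pos": TCP position; "eef_rot": TCP orientation; "contact_force": force on the tool from outside, world axes, zero at the start; "moment": the same for the moment, N m; "gripper_width": finger opening in m; "gripper_force": force on a finger pad.
Only numpy, scipy, OpenCV 4.12 (cv2) and the standard library are available. Lean on these libraries where they do the work, as an engineer would, in place of code of your own. Each camera call takes 0.05 s, during which the arm holds its last target. There are 200 camera calls.

## Task

Move the dosing turntable on by one division: lift the stop pin out of its hole and put it fully home in the next hole clockwise (seen from above), let go of it, then wind the crank clockwise, turn after turn, until the turntable's lug bears firmly on the pin, and let go. Feel for the stop and do not force the lug hard against the pin; turn the table only with the crank, and leave the things standing around where they are.

Things in the scene. Friction and masses are not known exactly. Their poses are not given: they have to be found in the camera images.
- unit: Dosing turntable unit, fixed: aluminium base plate 240 x 350 mm, top 30 mm above the table. x axis away from the robot at yaw 0, y left, z up; origin on the table under the unit. In this frame the turntable's axis is at x 0, y 0.050, the crank's axis at x -0.010, y -0.110, the plate reaches x -0.135 to 0.105, y -0.165 to 0.185.
- turntable: Steel turntable, 140 mm across, top 43 mm above the table, with a fixed cup (65 mm wide, top at 112 mm) and a radial lug: bar 14 mm wide reaching 116 mm from the axis, 34 to 48 mm above the table. Turns about its origin's vertical by the crank only, through a self-locking worm gear, 30 crank turns to one, in the same sense. Clockwise from above leads the lug from hole 1 to hole 4.
- lug (a point): Point on the lug's centre line, 100 mm from the turntable's axis and 41 mm above the table. At the start it lies between hole 1 and hole 2, short of the pin.
- stop_pin: Loose steel stop pin, 130 g, 80 mm long: shank 12 mm across with chamfered foot; eccentric collar 20 mm across, 3 mm off the pin's axis, 25 to 45 mm above the foot (the lug stops on it, sooner or later by how the pin is turned, which is at random); knurled dark head 20 mm across, 55 to 80 mm up. Origin: centre of the foot. In hole 2 at the start, head 61 to 86 mm above the table. Leans under load.
- hole1 (a point): Centre of the mouth (plate-top level, 30 mm above the table) of the first of four equal holes on a circle of 100 mm radius about the turntable's axis, 30 degrees (52 mm) apart: 14 mm wide, 2 mm chamfer, 24 mm deep (floor 6 mm above the table).
- hole2 (a point): Mouth of the second hole, where the pin stands at the start (same form).
- hole3 (a point): Mouth of the third hole, one division clockwise of hole 2: the new place of the pin (same form).
- hole4 (a point): Mouth of the fourth hole, one division too far (same form).
- crank: Steel crank, turning about its origin's vertical; x axis along the arm to the handle, 32 mm out. Turning it freely takes about 1.6 N at the handle; it stays where left. Once the lug meets the pin the needed force climbs, 1 N more per 10 N of lug on pin; held still there, the handle pushes back likewise. A firm stop is 15 to 35 N of lug on pin, over 40 N is too hard. About 3 turns in all.
- crank_axis (a point): Point on the crank's axis at the height of the middle of the handle, 108 mm above the table.
- knob_mid (a point): Middle of the crank's upright black handle, a barrel 21 mm across and 38 mm tall (89 to 127 mm above the table) that spins freely on its spindle, 32 mm from the crank's axis. It can be held from above between the fingers without turning the wrist while it is led round in a circle.
- scrub_brush: Wooden scrubbing brush, bystander, lying on the table to the right.
- marker: Pen, bystander, lying on the table to the right.
- conc_small: White bottle with a blue cap, 56 mm wide, 190 mm tall, bystander, standing to the left.
- nozzle (a point): Lower end of the white dosing nozzle, fixed, 124 mm above the table, hanging over the turntable from a thin steel post behind it (at x 0.091, y 0.055 in the unit's frame; 181 mm tall). Keep clear of it.

How it is judged:
By the outcome, as a careful person would: the job done as asked, in the order asked, and still so for the second after the job is handed in, with the robot touching nothing.
It also fails if it takes over 72 s, if anything falls off the work surface, if the arm or the gripper's body presses on something with over 40 N, if the wrist force passes 120 N, or if a joint passes its speed limit or range.

## Working session

There is one attempt and no reset: what is moved stays moved. The work goes in short steps, Python scripts to look and compute and a tool call to move; the robot and the scene stay as the last step left them, time stands still between calls to the robot, and variables do not carry over. Pictures are saved under pics/ and viewed, at most 10 in all, crops included, and the job is handed in when it is done.

Besides the shell and the picture viewer there is one more tool, called after ">>>" by a JSON object that holds its "api" and its "payload". jog_arm: Moves the arm, as the interface text tells. Its arguments: {"type":"object","properties":{"deltas":{"type":"array"},"force":{"type":"number"}},"required":["deltas"]}

```bash
mkdir -p pics; python3 - <<'E'
from plant import r
import cv2,json
for n in("side","top"):
    cv2.imwrite(f"pics/{n}0.png",r.capture(n)); i=r.camera_info(n); print(n,{k:(v.tolist() if hasattr(v,'tolist') else v) for k,v in i.items()})
print(r.get_state(), r.tip_extent)
E
```

```text
side {'fx': 517.4123446383628, 'fy': 517.4123446383628, 'cx': 278.6618140797989, 'cy': 212.95051680581525, 'k1': -0.03692459291190574, 'view': [[0.8773595592409273, -0.4798329725714379, 0.0007226630082099583, -0.4256327992650988], [0.27697706140204215, 0.5076725547179451, 0.8158138786777559, -0.23433724269346706], [-0.39182127464656025, -0.7155619439429496, 0.5783140955526954, -1.2050127004100697], [0.0, 0.0, 0.0, 1.0]]}
top {'fx': 443.7213742128292, 'fy': 443.7213742128292, 'cx': 281.82311047384684, 'cy': 218.0253147944654, 'k1': -0.134265805549819, 'view': [[-0.004577568739826149, -0.9997472834419422, -0.02200943240725447, 0.07167614956907786], [0.997582913836089, -0.006091507311438155, 0.06921866483090787, -0.5063633333268751], [-0.06933524274660781, -0.02163938051636489, 0.9973586924091739, -1.0855066612760862], [0.0, 0.0, 0.0, 1.0]]}
{'time_s': 0.1, 'joints': array([ 8.22818475e+01,  2.05867901e+01,  6.40568534e-01, -1.78877225e-02,
       -7.01347839e+01, -1.65091426e+01]), 'qd': array([-0.04001534, -0.08372417,  0.05223301,  0.08310271,  0.02316027,
        0.03670964]), 'joint_torque': array([-7.02230500e-04, -5.84162629e+01,  2.93749666e+01,  7.01552868e+00,
        1.01940637e-02, -3.53304790e-05]), 'tcp_pos': array([0.27682331, 0.61519603, 0.24473372]), 'eef_rot': array([ 1.79917555e+02, -6.89794427e-03, -2.42333804e+01]), 'contact_force': array([-0.06536816, -0.03669229, -0.03670834]), 'moment': array([ 0.01987229,  0.02359893, -0.02294951]), 'gripper_force': 0.0, 'gripper_width': 0.0875516345649168} 0.019
```

View pics/top0.png

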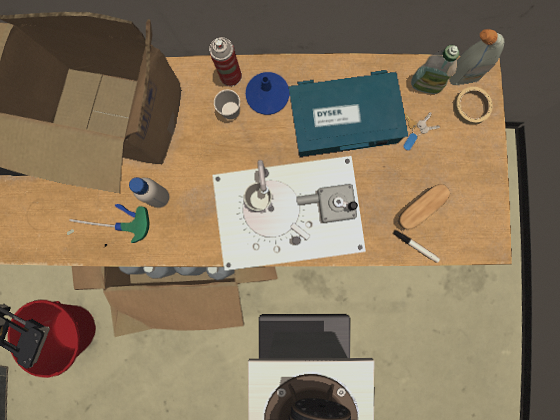

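View pics/side0.png

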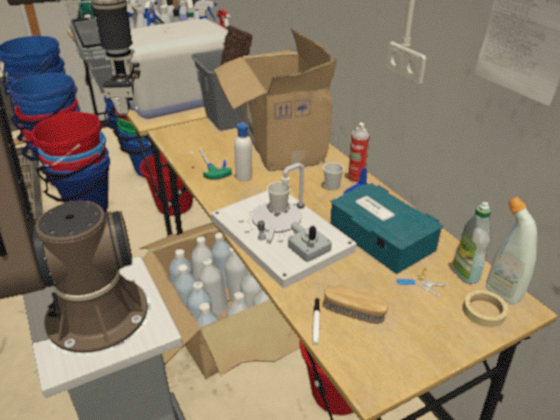

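Top view: the plate spans about (213,176), (351,157), (365,250) and (226,268), with the lug near (300,231), the pin near (295,240) and the crank knob near (352,206). I'll enlarge both views.

```bash
python3 - <<'E'
import cv2,numpy as np
t=cv2.imread("pics/top0.png")[150:275,205:371]; s=cv2.imread("pics/side0.png")[155:285,205:365]
cv2.imwrite("pics/tc.png",cv2.resize(t,None,fx=4.75,fy=4.75,interpolation=cv2.INTER_CUBIC))
cv2.imwrite("pics/sc.png",cv2.resize(s,None,fx=4.5,fy=4.5,interpolation=cv2.INTER_CUBIC))
E
```

```text
(no output)
```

View pics/tc.png

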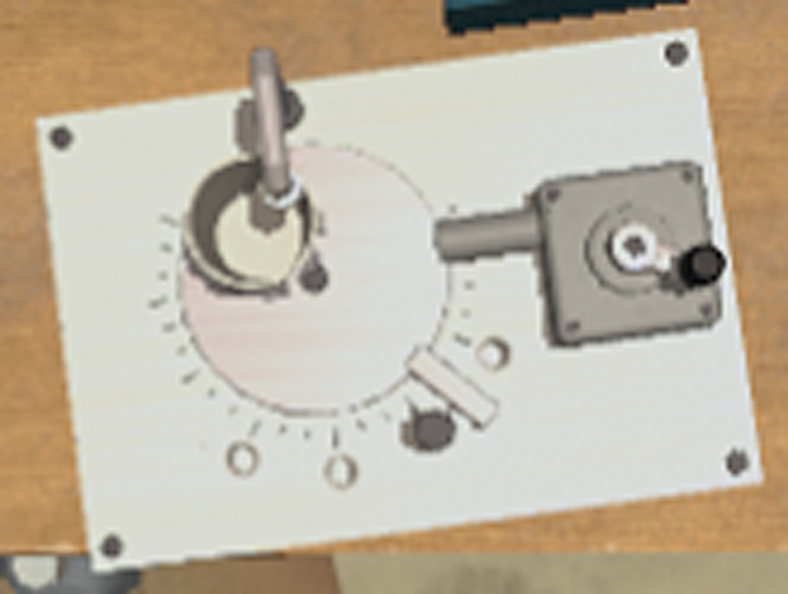

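View pics/sc.png

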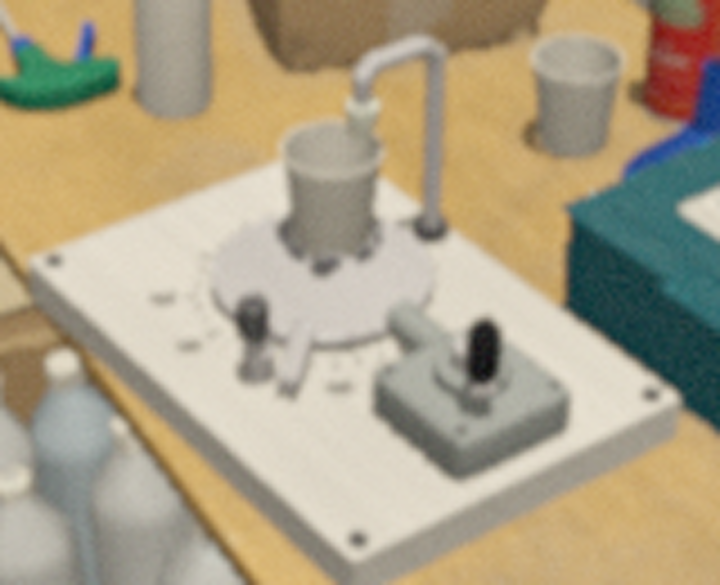

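```bash
cat > h.py <<'E'
import numpy as np, cv2
from plant import r
def proj(n,P):
    i=r.camera_info(n); V=np.array(i['view']); P=np.atleast_2d(P)
    c=P@V[:3,:3].T+V[:3,3]; s=np.c_[c[:,0],-c[:,1]]/-c[:,2:3]
    s=s*(1+i['k1']*(s**2).sum(1,keepdims=True))
    return s*[i['fx'],i['fy']]+[i['cx'],i['cy']]
def ray(n,u,v,z):
    from scipy.optimize import fsolve
    return fsolve(lambda p:proj(n,[p[0],p[1],z])[0]-[u,v],[.5,0])
def U(p,xy,z):
    c,s=np.cos(p[2]),np.sin(p[2]); return [p[0]+c*xy[0]-s*xy[1],p[1]+s*xy[0]+c*xy[1],z]
def st():
    s=r.get_state(); print(round(s['time_s'],2),*(np.round(s[k],4) for k in('tcp_pos','eef_rot','contact_force','gripper_width','gripper_force')))
E
python3 - <<'E'
from h import *
from scipy.optimize import least_squares
T=lambda x,y:((x+.5)/4.75-.5+205,(y+.5)/4.75-.5+150)
S=lambda x,y:((x+.5)/4.5-.5+205,(y+.5)/4.5-.5+155)
def hole(a,k): a=a-np.radians(30)*(k-1); return (.1*np.cos(a),.05+.1*np.sin(a))
# params: x,y,yaw,a1(unit),knob ang
L=[('hole1','top',T(491,353)),('hole3','top',T(341,470)),('hole4','top',T(243,459)),
('hole1','side',S(340,386)),('hole3','side',S(188,346)),('hole4','side',S(163,298)),
('pin','top',T(433,430)),('pin','side',S(253,302)),
('knob','top',T(705,263)),('knob','side',S(485,327)),
('c-+','top',T(38,120)),('c++','x',0)]
L=L[:-2]+[('c++T','top',T(38,120)),('c+-','top',T(695,31)),('c--','top',T(762,482)),('c-+','top',T(95,571)),
('c-+','side',S(30,264)),('c+-','side',S(682,403)),('c--','side',S(352,556))]
def P(n,p):
    if n[0]=='h': return U(p,hole(p[3],int(n[4])),.03)
    if n=='pin': return U(p,hole(p[3],2),.086)
    if n=='knob': return U(p,(-.01+.032*np.cos(p[4]),-.11+.032*np.sin(p[4])),.127)
    return U(p,(.105 if n[1]=='+' else -.135,.185 if n[2]=='+' else -.165),.03)
f=lambda p:np.concatenate([proj(c,P(n,p))[0]-uv for n,c,uv in L])
s=least_squares(f,[.52,0,.1,-2.,-1.5],loss='soft_l1',x_scale=.1); p=s.x
print(np.round(p,4),np.degrees(p[2:]).round(1))
for (n,c,_),e in zip(L,f(p).reshape(-1,2)): print(n,c,e.round(2))
for k in 1,2,3,4: print(k,np.round(U(p,hole(p[3],k),.03),4))
print('axis',np.round(U(p,(0,.05),0),4),'crank',np.round(U(p,(-.01,-.11),0),4),'knob',np.round(P('knob',p),4))
for cx in (T(497,408),T(482,427),T(490,417)):
    q=ray('top',*cx,.048); a=U(p,(0,.05),0)[:2]; print('lug',np.degrees(np.arctan2(*(q-a)[::-1])),np.linalg.norm(q-a))
h=np.array(U(p,hole(p[3],2),0)[:2])-a; print('hole2 az',np.degrees(np.arctan2(h[1],h[0])))
print('nozzle/post',U(p,(.091,.055),0)); np.save('p.npy',p)
E
```

```text
[ 0.5358  0.0452  0.1279 -2.0937 -2.1005] [   7.3 -120.  -120.3]
hole1 top [0.83 0.04]
hole3 top [0.17 0.32]
hole4 top [-0.08 -0.09]
hole1 side [-0.05 -0.24]
hole3 side [ 0.28 -0.6 ]
hole4 side [ 0.1  -0.36]
pin top [0.53 0.16]
pin side [-0.18 -0.28]
knob top [0.49 0.11]
knob side [-0.11 -1.01]
c++T top [-0.34 -0.49]
c+- top [ 0.34 -0.58]
c-- top [0.29 0.22]
c-+ top [-0.59  0.36]
c-+ side [-0.49 -1.11]
c+- side [-0.35 -1.01]
c-- side [0.16 1.31]
1 [0.4909 0.0025 0.03  ]
2 [0.4499 0.0341 0.03  ]
3 [0.4302 0.082  0.03  ]
4 [0.4371 0.1333 0.03  ]
axis [0.5294 0.0948 0.    ] crank [ 0.5399 -0.0652  0.    ] knob [ 0.5273 -0.0946  0.127 ]
lug -126.09298472540881 0.11435233364661403
lug -132.257394333502 0.11445502807501604
lug -128.99817770571494 0.11427732785198697
hole2 az -142.63481714626818
nozzle/post [np.float64(0.6189979003567111), np.float64(0.1113363864727081), 0]
```

Plate, holes, pin and crank fit to under about 1.3 px. The pin is at (0.450, 0.034), hole 3 at (0.430, 0.082), the crank axis at (0.540, -0.065) and the knob at (0.527, -0.095). I'll grip tangentially, with the tool yaw turned by -118°.

>>> {"api": "jog_arm", "payload": {"deltas": [[[0.0,1.44,-4.85,0,-0.172],[0.0,1.44,-4.85,0,-0.172],[0.0,1.44,-4.85,0,-0.172],[0.0,1.44,-4.85,0,-0.172],[0.0,1.44,-4.85,0,-0.172],[0.0,1.44,-4.85,0,-0.172],[0.0,1.44,-4.85,0,-0.172],[0.0,1.44,-4.85,0,-0.172]]], "force": 30}}

```text
time_s: 1.1
tcp_pos: [0.3922, 0.2258, 0.2455]
eef_rot: [180.0, 0.0, -103.4]
contact_force: [1.2, 0.5, -0.1]
gripper_width: 0.0438
gripper_force: 0.0
```

>>> {"api": "jog_arm", "payload": {"deltas": [[[0.0,1.44,-4.85,0,-0.172],[0.0,1.44,-4.85,0,-0.172],[0.0,1.44,-4.85,0,-0.172],[0.0,1.44,-4.85,0,-0.172],[0.0,0,0,-5,0],[0.0,0,0,-5,0],[0.0,0,0,0,0],[0.0,0,0,0,0]]]}}

```text
time_s: 2.1
tcp_pos: [0.4507, 0.0339, 0.1471]
eef_rot: [-180.0, 0.1, -142.4]
contact_force: [0.1, 0.7, 1.6]
gripper_width: 0.0434
gripper_force: 0.0
```

```bash
python3 -c "
from h import *
st(); cv2.imwrite('pics/a.png',cv2.resize(r.capture('side')[130:290,180:390],None,fx=3.5,fy=3.5))"
```

```text
2.1 [0.4507 0.0339 0.1471] [-1.799514e+02  5.340000e-02 -1.424322e+02] [0.0646 0.6971 1.5504] 0.0434 0.0
```

View pics/a.png

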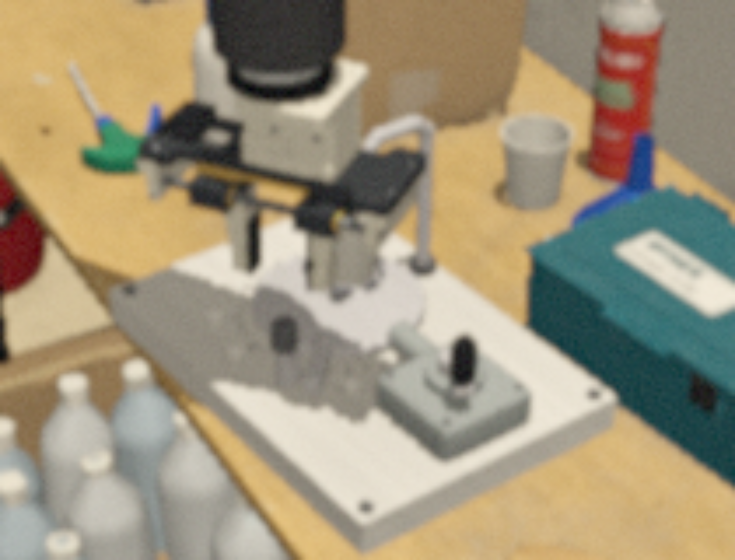

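The side view shows the fingers at about (245,240) and (320,260), straddling the pin head at (285,330) and well clear of the post and crank. Next I go down and grip.

>>> {"api": "jog_arm", "payload": {"deltas": [[[0.0,0,0,-3,0],[0.0,0,0,-2.5,0],[0.0,0,0,-1.6,0],[0.0,0,0,0,0],[-1,0,0,0,0],[-1,0,0,0,0],[-1,0,0,0,0],[-1,0,0,0,0]]]}}

```text
time_s: 3.15
tcp_pos: [0.4503, 0.0338, 0.0752]
eef_rot: [-180.0, 0.1, -142.5]
contact_force: [-0.4, 0.9, 5.4]
gripper_width: 0.0193
gripper_force: 30.0
```

>>> {"api": "jog_arm", "payload": {"deltas": [[[-1,0,0,0.6,0],[-1,0,0,1.0,0],[-1,0,0,1.4,0],[-1,0,0,1.0,0],[-1,0,0,0,0],[-1,0,0,0,0]]]}}

```text
time_s: 3.9
tcp_pos: [0.4495, 0.0334, 0.1143]
eef_rot: [180.0, -0.0, -142.5]
contact_force: [-0.0, -0.2, -0.6]
gripper_width: 0.0189
gripper_force: 30.0
```

>>> {"api": "jog_arm", "payload": {"deltas": [[[-1,-0.65,1.6,0,0],[-1,-0.65,1.6,0,0],[-1,-0.65,1.6,0,0],[-1,0,0,0,0],[-1,0,0,0,0],[-1,0,0,0,0]]]}}

```text
time_s: 4.65
tcp_pos: [0.4303, 0.0811, 0.1144]
eef_rot: [180.0, -0.0, -142.5]
contact_force: [-0.0, 0.5, -0.0]
gripper_width: 0.0188
gripper_force: 30.0
```

```bash
python3 -c "
from h import *
st(); a=r.capture('side')[180:260,205:305];b=r.capture('top')[195:275,215:315]
cv2.imwrite('pics/b.png',cv2.resize(np.hstack([a,b]),None,fx=4,fy=4,interpolation=2))
print(proj('side',[[.4302,.082,.03]]))"
```

```text
4.65 [0.4303 0.0811 0.1144] [ 1.80000e+02 -2.40000e-02 -1.42512e+02] [-0.0396  0.5355 -0.02  ] 0.0188 29.9998
[[246.66371116 230.89447537]]
```

View pics/b.png

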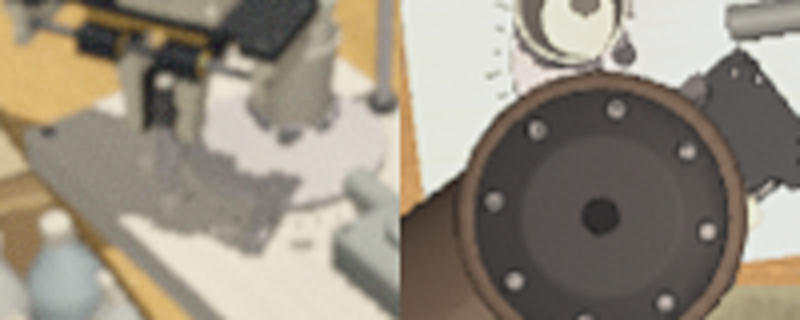

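The pin is held with its foot near (168,185) in the crop, directly above hole 3 at (167,204). I'll lower it step by step.

>>> {"api": "jog_arm", "payload": {"deltas": [[[-1,0,0.05,-0.8,0],[-1,0,0,-0.5,0],[-1,0,0,-0.4,0],[-1,0,0,-0.2,0],[-1,0,0,0,0]]], "force": 20}}

```text
time_s: 5.38
tcp_pos: [0.4302, 0.082, 0.0954]
eef_rot: [-180.0, -0.0, -142.5]
contact_force: [-0.2, 0.2, -0.6]
gripper_width: 0.0195
gripper_force: 20.0
```

>>> {"api": "jog_arm", "payload": {"deltas": [[[-1,0,0,-0.4,0],[-1,0,0,-0.4,0],[-1,0,0,-0.4,0],[-1,0,0,-0.4,0],[-1,0,0,-0.2,0],[-1,0,0,0,0]]]}}

```text
time_s: 6.12
tcp_pos: [0.4302, 0.082, 0.0774]
eef_rot: [180.0, -0.0, -142.5]
contact_force: [-0.3, 0.3, -0.9]
gripper_width: 0.0193
gripper_force: 20.0
```

>>> {"api": "jog_arm", "payload": {"deltas": [[[-1,0,0,-0.1,0],[-1,0,0,-0.1,0],[-1,0,0,-0.05,0],[-1,0,0,0,0]]]}}

```text
time_s: 6.62
tcp_pos: [0.4305, 0.0821, 0.0753]
eef_rot: [-180.0, 0.0, -142.5]
contact_force: [-0.8, 0.0, 1.2]
gripper_width: 0.0191
gripper_force: 20.0
```

>>> {"api": "jog_arm", "payload": {"deltas": [[[-1,0,0,-0.05,0],[-1,0,0,0,0]]]}}

```text
time_s: 6.88
tcp_pos: [0.4309, 0.0823, 0.0751]
eef_rot: [-180.0, 0.1, -142.5]
contact_force: [-2.2, -0.4, 7.0]
gripper_width: 0.019
gripper_force: 20.0
```

>>> {"api": "jog_arm", "payload": {"deltas": [[[0.0,0,0,0,0],[0.0,0,0,0,0],[0.0,0,0,0,0],[0.0,0,0,2,0],[0.0,0,0,4,0],[0.0,0,0,4,0],[0.0,0,0,0,0]]]}}

```text
time_s: 7.75
tcp_pos: [0.4319, 0.083, 0.1774]
eef_rot: [-180.0, 0.3, -142.5]
contact_force: [0.2, -0.2, -0.4]
gripper_width: 0.0438
gripper_force: 0.0
```

>>> {"api": "jog_arm", "payload": {"deltas": [[[0.0,2.4,-4.45,0,0],[0.0,2.4,-4.45,0,0],[0.0,2.4,-4.45,0,0],[0.0,2.4,-4.45,0,0],[0.0,0,0,0,0],[0.0,0,0,0,0]]]}}

```text
time_s: 8.5
tcp_pos: [0.5255, -0.0962, 0.1734]
eef_rot: [179.9, -0.1, -142.6]
contact_force: [-0.3, 0.4, 0.5]
gripper_width: 0.0439
gripper_force: 0.0
```

```bash
python3 -c "
from h import *
st(); p=np.load('p.npy')
a=r.capture('side')[160:280,200:350]
cv2.imwrite('pics/c.png',cv2.resize(a,None,fx=5,fy=5,interpolation=2))
print((proj('side',[[.4302,.082,.086],[.4302,.082,.03],[.5273,-.0946,.127]])-[200,160])*5)"
```

```text
8.5 [ 0.5255 -0.0962  0.1734] [ 1.799287e+02 -9.130000e-02 -1.425595e+02] [-0.3119  0.3698  0.4565] 0.0439 0.0
[[229.64031095 271.10006031]
 [233.3185558  354.47237685]
 [561.23734661 331.3366339 ]]
```

View pics/c.png

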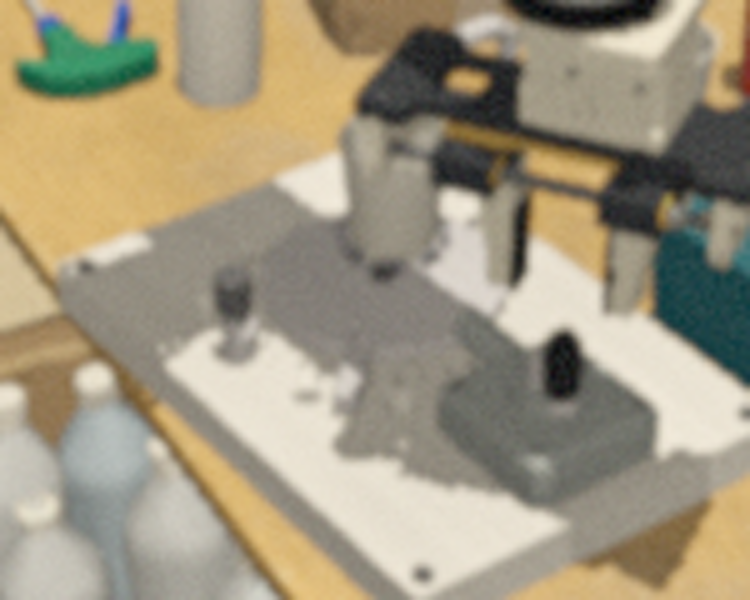

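The pin stands upright in hole 3, its head top at (235,268) against a predicted (230,271), so it is home. The knob top is near (563,335), where expected. Now I grip the knob.

>>> {"api": "jog_arm", "payload": {"deltas": [[[0.0,0.18,0.16,-3,0],[0.0,0,0,-3.1,0],[0.0,0,0,0,0],[-1,0,0,0,0],[-1,0,0,0,0],[-1,0,0,0,0],[-1,0,0,0,0]]], "force": 15}}

```text
time_s: 9.43
tcp_pos: [0.5287, -0.0942, 0.1145]
eef_rot: [-180.0, 0.1, -142.5]
contact_force: [-0.6, 2.2, 5.5]
gripper_width: 0.0201
gripper_force: 15.0
```

```bash
python3 -c "
from h import *
st(); p=r.get_state()['tcp_pos'][:2]; c=np.array([.5399,-.0652]); d=p-c; a=np.arctan2(d[1],d[0]); print(np.degrees(a),np.hypot(*d))
t=a-np.radians(22.5)*np.arange(0,9); q=c+.032*np.c_[np.cos(t),np.sin(t)]; q[0]=p
print(np.round(np.diff(q,axis=0)*100,2).tolist())
t=a-np.radians(22.5)*np.arange(8,17); q=c+.032*np.c_[np.cos(t),np.sin(t)]
print(np.round(np.diff(q,axis=0)*100,2).tolist())"
```

```text
9.43 [ 0.5287 -0.0942  0.1145] [-1.799524e+02  8.860000e-02 -1.424732e+02] [-0.611   2.226   5.5015] 0.0201 15.0004
-111.18350777319648 0.03109882248062943
[[-1.09, 0.59], [-0.72, 1.02], [-0.27, 1.22], [0.22, 1.23], [0.67, 1.05], [1.02, 0.72], [1.22, 0.27], [1.23, -0.22]]
[[1.05, -0.67], [0.72, -1.02], [0.27, -1.22], [-0.22, -1.23], [-0.67, -1.05], [-1.02, -0.72], [-1.22, -0.27], [-1.23, 0.22]]
```

>>> {"api": "jog_arm", "payload": {"deltas": [[[-1,-1.09,0.59,0,0],[-1,-0.72,1.02,0,0],[-1,-0.27,1.22,0,0],[-1,0.22,1.23,0,0],[-1,0.67,1.05,0,0],[-1,1.02,0.72,0,0],[-1,1.22,0.27,0,0],[-1,1.23,-0.22,0,0]]]}}

```text
time_s: 10.42
tcp_pos: [0.5516, -0.0342, 0.1144]
eef_rot: [-180.0, 0.1, -142.4]
contact_force: [-1.4, -0.3, 7.4]
gripper_width: 0.0196
gripper_force: 15.0
```

>>> {"api": "jog_arm", "payload": {"deltas": [[[-1,1.05,-0.67,0.1,0],[-1,0.72,-1.02,0.1,0],[-1,0.27,-1.22,0,0],[-1,-0.22,-1.23,0,0],[-1,-0.67,-1.05,0,0],[-1,-1.02,-0.72,0,0],[-1,-1.22,-0.27,0,0],[-1,-1.23,0.22,0,0]]]}}

```text
time_s: 11.42
tcp_pos: [0.527, -0.0943, 0.115]
eef_rot: [179.9, 0.1, -142.5]
contact_force: [5.9, 13.9, -12.9]
gripper_width: 0.0196
gripper_force: 15.0
```

>>> {"api": "jog_arm", "payload": {"deltas": [[[-1,-1.05,0.67,0,0],[-1,-0.72,1.02,0,0],[-1,-0.27,1.22,0,0],[-1,0.22,1.23,0,0],[-1,0.67,1.05,0,0],[-1,1.02,0.72,0,0],[-1,1.22,0.27,0,0],[-1,1.23,-0.22,0,0]]]}}

```text
time_s: 12.42
tcp_pos: [0.551, -0.0345, 0.1152]
eef_rot: [179.9, 0.0, -142.5]
contact_force: [-1.2, 0.3, -6.8]
gripper_width: 0.0204
gripper_force: 15.0
```

>>> {"api": "jog_arm", "payload": {"deltas": [[[-1,1.05,-0.67,0,0],[-1,0.72,-1.02,0,0],[-1,0.27,-1.22,0,0],[-1,-0.22,-1.23,0,0],[-1,-0.67,-1.05,0,0],[-1,-1.02,-0.72,0,0],[-1,-1.22,-0.27,0,0],[-1,-1.23,0.22,0,0]]]}}

```text
time_s: 13.42
tcp_pos: [0.5276, -0.0947, 0.1154]
eef_rot: [180.0, 0.2, -142.5]
contact_force: [6.3, 12.4, -16.9]
gripper_width: 0.0199
gripper_force: 15.0
```

>>> {"api": "jog_arm", "payload": {"deltas": [[[-1,-1.05,0.67,-0.1,0],[-1,-0.72,1.02,0,0],[-1,-0.27,1.22,0,0],[-1,0.22,1.23,0,0],[-1,0.67,1.05,0,0],[-1,1.02,0.72,0,0],[-1,1.22,0.27,0,0],[-1,0,0,0,0]]]}}

```text
time_s: 14.42
tcp_pos: [0.541, -0.0325, 0.1151]
eef_rot: [-179.9, 0.1, -142.4]
contact_force: [1.5, 3.0, 2.6]
gripper_width: 0.02
gripper_force: 15.0
```

```bash
cat >> h.py <<'E'
def tang(c=(.5400,-.0645)):
    s=r.get_state(); d=s['tcp_pos'][:2]-c; a=np.arctan2(d[1],d[0]); t=np.array([np.sin(a),-np.cos(a)]); f=s['contact_force'][:2]
    print('ang',np.degrees(a).round(1),'rad',np.hypot(*d).round(4),'push cw',(-f@t).round(2),'radial',(f@d/np.hypot(*d)).round(2),'f',s['contact_force'].round(1),'t',s['time_s'])
    return a
E
python3 - <<'E'
from h import *
a=tang()
for k in range(0,160,10):
    q=lambda x:3.2*np.array([np.cos(x),np.sin(x)]); A=a-np.radians(k); print(k,np.degrees(A).round(0),np.round(q(A-np.radians(10))-q(A),2))
E
```

```text
ang 88.2 rad 0.032 push cw -1.39 radial 3.09 f [1.5 3.  2.6] t 14.425
0 88.0 [ 0.55 -0.07]
10 78.0 [ 0.53 -0.16]
20 68.0 [ 0.5  -0.25]
30 58.0 [ 0.45 -0.33]
40 48.0 [ 0.38 -0.41]
50 38.0 [ 0.31 -0.47]
60 28.0 [ 0.22 -0.51]
70 18.0 [ 0.13 -0.54]
80 8.0 [ 0.03 -0.56]
90 -2.0 [-0.07 -0.55]
100 -12.0 [-0.16 -0.53]
110 -22.0 [-0.25 -0.5 ]
120 -32.0 [-0.33 -0.45]
130 -42.0 [-0.41 -0.38]
140 -52.0 [-0.47 -0.31]
150 -62.0 [-0.51 -0.22]
```

>>> {"api": "jog_arm", "payload": {"deltas": [[[-1,0.55,-0.07,0,0],[-1,0.53,-0.16,0,0],[-1,0.5,-0.25,0,0],[-1,0.45,-0.33,0,0],[-1,0.38,-0.41,0,0]]]}}

```text
time_s: 15.05
tcp_pos: [0.5643, -0.045, 0.1151]
eef_rot: [-179.9, 0.2, -142.5]
contact_force: [2.5, 3.8, 1.1]
gripper_width: 0.0204
gripper_force: 15.0
```

```bash
python3 -c "
from h import *
tang()"
```

```text
ang 38.7 rad 0.0312 push cw 1.43 radial 4.34 f [2.5 3.8 1.1] t 15.05
```

>>> {"api": "jog_arm", "payload": {"deltas": [[[-1,0.17,-0.22,0,0],[-1,0.15,-0.24,0,0],[-1,0.13,-0.25,0,0],[-1,0.1,-0.26,0,0]]]}}

```text
time_s: 15.55
tcp_pos: [0.5695, -0.0551, 0.1151]
eef_rot: [-179.9, 0.1, -142.5]
contact_force: [4.0, 1.9, 1.2]
gripper_width: 0.0199
gripper_force: 15.0
```

```bash
python3 -c "
from h import *
tang()"
```

```text
ang 17.7 rad 0.031 push cw 0.57 radial 4.38 f [4.  1.9 1.2] t 15.55
```

>>> {"api": "jog_arm", "payload": {"deltas": [[[-1,0.08,-0.27,0,0],[-1,0.06,-0.27,0,0]]]}}

```text
time_s: 15.8
tcp_pos: [0.5707, -0.0607, 0.1151]
eef_rot: [-179.9, 0.1, -142.5]
contact_force: [4.3, 2.7, 2.0]
gripper_width: 0.0202
gripper_force: 15.0
```

```bash
python3 -c "
from h import *
tang()"
```

```text
ang 7.0 rad 0.031 push cw 2.14 radial 4.6 f [4.3 2.7 2. ] t 15.8
```

>>> {"api": "jog_arm", "payload": {"deltas": [[[-1,0.05,-0.28,0,0],[-1,0.02,-0.28,0,0]]]}}

```text
time_s: 16.05
tcp_pos: [0.571, -0.0665, 0.1151]
eef_rot: [-179.9, 0.1, -142.5]
contact_force: [4.9, 0.8, 4.2]
gripper_width: 0.0201
gripper_force: 15.0
```

```bash
python3 -c "
from h import *
tang()"
```

```text
ang -3.7 rad 0.031 push cw 1.15 radial 4.86 f [4.9 0.8 4.2] t 16.05
```

>>> {"api": "jog_arm", "payload": {"deltas": [[[-1,-0.01,-0.28,0,0],[-1,-0.03,-0.28,0,0]]]}}

```text
time_s: 16.3
tcp_pos: [0.5701, -0.0722, 0.1149]
eef_rot: [-180.0, 0.0, -142.5]
contact_force: [3.6, 1.4, 6.1]
gripper_width: 0.0201
gripper_force: 15.0
```

```bash
python3 -c "
from h import *
tang()"
```

```text
ang -14.4 rad 0.0311 push cw 2.23 radial 3.17 f [3.6 1.4 6.1] t 16.3
```

>>> {"api": "jog_arm", "payload": {"deltas": [[[-1,-0.07,-0.27,0,0],[-1,-0.09,-0.26,0,0]]]}}

```text
time_s: 16.55
tcp_pos: [0.5682, -0.0777, 0.1149]
eef_rot: [-180.0, -0.0, -142.5]
contact_force: [2.5, 0.3, 6.7]
gripper_width: 0.0201
gripper_force: 15.0
```

```bash
python3 -c "
from h import *
tang()"
```

```text
ang -25.0 rad 0.0311 push cw 1.29 radial 2.11 f [2.5 0.3 6.7] t 16.55
```

>>> {"api": "jog_arm", "payload": {"deltas": [[[-1,-0.11,-0.25,0,0]]]}}

```text
time_s: 16.68
tcp_pos: [0.567, -0.0801, 0.115]
eef_rot: [-180.0, -0.0, -142.5]
contact_force: [1.8, 0.6, 7.7]
gripper_width: 0.0202
gripper_force: 15.0
```

```bash
python3 -c "
from h import *
tang()"
```

```text
ang -30.1 rad 0.0312 push cw 1.46 radial 1.29 f [1.8 0.6 7.7] t 16.675
```

>>> {"api": "jog_arm", "payload": {"deltas": [[[-1,-0.13,-0.24,0,0]]]}}

```text
time_s: 16.8
tcp_pos: [0.5655, -0.0826, 0.1149]
eef_rot: [-180.0, -0.0, -142.5]
contact_force: [1.0, 0.9, 7.8]
gripper_width: 0.02
gripper_force: 15.0
```

```bash
python3 -c "
from h import *
tang()"
```

```text
ang -35.3 rad 0.0312 push cw 1.27 radial 0.3 f [1.  0.9 7.8] t 16.8
```

>>> {"api": "jog_arm", "payload": {"deltas": [[[-1,-0.16,-0.22,0.05,0]]]}}

```text
time_s: 16.92
tcp_pos: [0.5637, -0.0848, 0.1151]
eef_rot: [180.0, -0.1, -142.5]
contact_force: [2.7, -0.2, 1.9]
gripper_width: 0.0201
gripper_force: 15.0
```

```bash
python3 -c "
from h import *
tang()"
```

```text
ang -40.6 rad 0.0312 push cw 1.58 radial 2.17 f [ 2.7 -0.2  1.9] t 16.925
```

>>> {"api": "jog_arm", "payload": {"deltas": [[[-1,-0.18,-0.21,0,0]]]}}

```text
time_s: 17.05
tcp_pos: [0.5619, -0.0868, 0.115]
eef_rot: [180.0, -0.0, -142.5]
contact_force: [2.7, 0.1, 5.1]
gripper_width: 0.0203
gripper_force: 15.0
```

```bash
python3 -c "
from h import *
tang()"
```

```text
ang -45.5 rad 0.0313 push cw 1.98 radial 1.81 f [2.7 0.1 5.1] t 17.05
```

>>> {"api": "jog_arm", "payload": {"deltas": [[[-1,-0.2,-0.19,0,0]]]}}

```text
time_s: 17.18
tcp_pos: [0.56, -0.0886, 0.115]
eef_rot: [180.0, -0.0, -142.5]
contact_force: [2.2, 0.0, 4.6]
gripper_width: 0.0204
gripper_force: 15.0
```

```bash
python3 -c "
from h import *
tang()"
```

```text
ang -50.2 rad 0.0313 push cw 1.69 radial 1.38 f [2.2 0.  4.6] t 17.175
```

>>> {"api": "jog_arm", "payload": {"deltas": [[[-1,-0.18,-0.14,0,0]]]}}

```text
time_s: 17.3
tcp_pos: [0.5583, -0.0899, 0.115]
eef_rot: [180.0, -0.0, -142.5]
contact_force: [2.8, -1.2, 4.0]
gripper_width: 0.0198
gripper_force: 15.0
```

```bash
python3 -c "
from h import *
tang()"
```

```text
ang -54.2 rad 0.0314 push cw 1.57 radial 2.56 f [ 2.8 -1.2  4. ] t 17.3
```

>>> {"api": "jog_arm", "payload": {"deltas": [[[-1,-0.19,-0.12,0,0]]]}}

```text
time_s: 17.42
tcp_pos: [0.5566, -0.0911, 0.115]
eef_rot: [-180.0, -0.0, -142.5]
contact_force: [2.9, -0.7, 3.8]
gripper_width: 0.0201
gripper_force: 15.0
```

```bash
python3 -c "
from h import *
tang()"
```

```text
ang -58.0 rad 0.0313 push cw 2.05 radial 2.12 f [ 2.9 -0.7  3.8] t 17.425
```

>>> {"api": "jog_arm", "payload": {"deltas": [[[-1,-0.2,-0.11,0,0]]]}}

```text
time_s: 17.55
tcp_pos: [0.5547, -0.0922, 0.115]
eef_rot: [-180.0, -0.0, -142.5]
contact_force: [2.9, -1.8, 2.7]
gripper_width: 0.0199
gripper_force: 15.0
```

```bash
python3 -c "
from h import *
tang()"
```

```text
ang -62.1 rad 0.0314 push cw 1.75 radial 2.97 f [ 2.9 -1.8  2.7] t 17.55
```

>>> {"api": "jog_arm", "payload": {"deltas": [[[-1,-0.2,-0.1,0,0]]]}}

```text
time_s: 17.68
tcp_pos: [0.5527, -0.0932, 0.115]
eef_rot: [-180.0, -0.0, -142.5]
contact_force: [4.4, -3.2, 2.8]
gripper_width: 0.0203
gripper_force: 15.0
```

```bash
python3 -c "
from h import *
tang()"
```

```text
ang -66.2 rad 0.0314 push cw 2.7 radial 4.67 f [ 4.4 -3.2  2.8] t 17.675
```

>>> {"api": "jog_arm", "payload": {"deltas": [[[-1,-0.21,-0.08,0,0]]]}}

```text
time_s: 17.8
tcp_pos: [0.5506, -0.0941, 0.1151]
eef_rot: [-180.0, -0.0, -142.5]
contact_force: [3.3, -4.0, 2.7]
gripper_width: 0.0204
gripper_force: 15.0
```

```bash
python3 -c "
from h import *
tang()"
```

```text
ang -70.3 rad 0.0314 push cw 1.72 radial 4.86 f [ 3.3 -4.   2.7] t 17.8
```

>>> {"api": "jog_arm", "payload": {"deltas": [[[-1,-0.21,-0.07,0,0]]]}}

```text
time_s: 17.92
tcp_pos: [0.5485, -0.0948, 0.1151]
eef_rot: [-180.0, -0.0, -142.5]
contact_force: [3.3, -4.4, 2.9]
gripper_width: 0.02
gripper_force: 15.0
```

```bash
python3 -c "
from h import *
tang()"
```

```text
ang -74.4 rad 0.0315 push cw 2.02 radial 5.12 f [ 3.3 -4.4  2.9] t 17.925
```

>>> {"api": "jog_arm", "payload": {"deltas": [[[-1,-0.22,-0.09,0,0]]]}}

```text
time_s: 18.05
tcp_pos: [0.5462, -0.0955, 0.115]
eef_rot: [-180.0, -0.0, -142.5]
contact_force: [3.8, -2.3, 2.7]
gripper_width: 0.02
gripper_force: 15.0
```

```bash
python3 -c "
from h import *
tang()"
```

```text
ang -78.7 rad 0.0316 push cw 3.27 radial 2.98 f [ 3.8 -2.3  2.7] t 18.05
```

>>> {"api": "jog_arm", "payload": {"deltas": [[[-1,-0.22,-0.07,0,0]]]}}

```text
time_s: 18.18
tcp_pos: [0.5441, -0.096, 0.115]
eef_rot: [180.0, 0.0, -142.5]
contact_force: [2.4, -0.0, 2.7]
gripper_width: 0.0204
gripper_force: 15.0
```

```bash
python3 -c "
from h import *
tang()"
```

```text
ang -82.7 rad 0.0317 push cw 2.36 radial 0.32 f [ 2.4 -0.   2.7] t 18.175
```

>>> {"api": "jog_arm", "payload": {"deltas": [[[-1,-0.22,-0.02,0,0]]]}}

```text
time_s: 18.3
tcp_pos: [0.5419, -0.0962, 0.1151]
eef_rot: [-180.0, 0.0, -142.5]
contact_force: [4.9, -2.5, 1.8]
gripper_width: 0.0201
gripper_force: 15.0
```

```bash
python3 -c "
from h import *
tang(); a=r.capture('side')[180:250,210:310]
cv2.imwrite('pics/d.png',cv2.resize(a,None,fx=6,fy=6,interpolation=2))"
```

```text
ang -86.5 rad 0.0317 push cw 4.72 radial 2.79 f [ 4.9 -2.5  1.8] t 18.3
```

View pics/d.png

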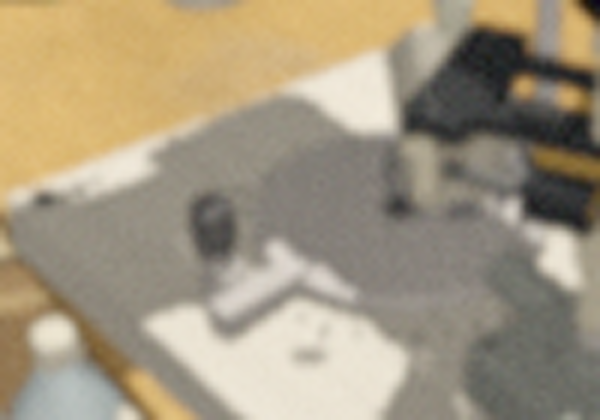

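The picture shows the lug (240,290) alongside the pin's collar (215,265), so contact is being made. I'll hold still and read the force.

>>> {"api": "jog_arm", "payload": {"deltas": [[[-1,0,0,0,0]]]}}

```text
time_s: 18.48
tcp_pos: [0.5417, -0.0962, 0.115]
eef_rot: [180.0, -0.0, -142.5]
contact_force: [3.3, -0.9, 4.5]
gripper_width: 0.0201
gripper_force: 15.0
```

```bash
python3 -c "
from h import *
tang()"
```

```text
ang -86.9 rad 0.0318 push cw 3.2 radial 1.1 f [ 3.3 -0.9  4.5] t 18.475
```

>>> {"api": "jog_arm", "payload": {"deltas": [[[-1,0,0,0,0]]]}}

```text
time_s: 18.6
tcp_pos: [0.5417, -0.0962, 0.115]
eef_rot: [180.0, -0.0, -142.5]
contact_force: [1.7, -1.9, 4.7]
gripper_width: 0.0199
gripper_force: 15.0
```

```bash
python3 -c "
from h import *
tang()
for i in range(4): r.capture('top'); tang()"
```

```text
ang -86.9 rad 0.0318 push cw 1.64 radial 1.97 f [ 1.7 -1.9  4.7] t 18.6
ang -86.8 rad 0.0318 push cw 1.17 radial 0.89 f [ 1.2 -0.8  3.9] t 18.65
ang -86.9 rad 0.0318 push cw 1.11 radial 1.23 f [ 1.2 -1.2  4.8] t 18.7
ang -86.9 rad 0.0318 push cw 1.25 radial 1.7 f [ 1.3 -1.6  4. ] t 18.75
ang -86.9 rad 0.0318 push cw 1.54 radial 1.36 f [ 1.6 -1.3  4.3] t 18.8
```

>>> {"api": "jog_arm", "payload": {"deltas": [[[-1,-0.1,0,0,0]]]}}

```text
time_s: 18.92
tcp_pos: [0.5414, -0.0962, 0.1151]
eef_rot: [-180.0, 0.0, -142.5]
contact_force: [4.6, -2.2, 2.6]
gripper_width: 0.0199
gripper_force: 15.0
```

```bash
python3 -c "
from h import *
tang()
for i in range(6): r.capture('top'); tang()"
```

```text
ang -87.5 rad 0.0317 push cw 4.45 radial 2.41 f [ 4.6 -2.2  2.6] t 18.925
ang -87.8 rad 0.0318 push cw 4.02 radial 2.15 f [ 4.1 -2.   2.8] t 18.975
ang -87.8 rad 0.0318 push cw 4.2 radial 1.73 f [ 4.3 -1.6  1.8] t 19.025
ang -87.8 rad 0.0317 push cw 3.18 radial 2.58 f [ 3.3 -2.5  2.7] t 19.075
ang -87.9 rad 0.0317 push cw 4.59 radial 2.66 f [ 4.7 -2.5  2.6] t 19.125
ang -87.9 rad 0.0318 push cw 3.19 radial 2.01 f [ 3.3 -1.9  2.6] t 19.175
ang -87.9 rad 0.0317 push cw 3.12 radial 1.19 f [ 3.2 -1.1  2.5] t 19.225
```

Push is about 3.8–4.2 N against a free baseline of about 1.7 N, so the lug bears on the pin with about 22–25 N: firm and not too hard. I'll let go.

>>> {"api": "jog_arm", "payload": {"deltas": [[[0.0,0,0,0,0],[0.0,0,0,0,0],[0.0,0,0,0,0],[0.0,0,0,3,0],[0.0,0,0,5,0],[0.0,0,0,5,0],[0.0,0,0,0,0],[0.0,0,0,0,0]]]}}

```text
time_s: 20.23
tcp_pos: [0.5403, -0.0961, 0.2446]
eef_rot: [180.0, -0.0, -142.5]
contact_force: [-0.2, 0.8, -0.6]
gripper_width: 0.0438
gripper_force: 0.0
```

```bash
python3 -c "
from h import *
st()
b=r.capture('side')[160:280,200:350]
cv2.imwrite('pics/e.png',cv2.resize(b,None,fx=5,fy=5,interpolation=2))
p=np.array([[.5417,-.0962,.127]]); print((proj('side',p)-[200,160])*5)"
```

```text
20.23 [ 0.5403 -0.0961  0.2446] [ 1.799520e+02 -1.150000e-02 -1.424985e+02] [-0.2251  0.7503 -0.6159] 0.0438 0.0
[[587.8240822  324.65520224]]
```

View pics/e.png

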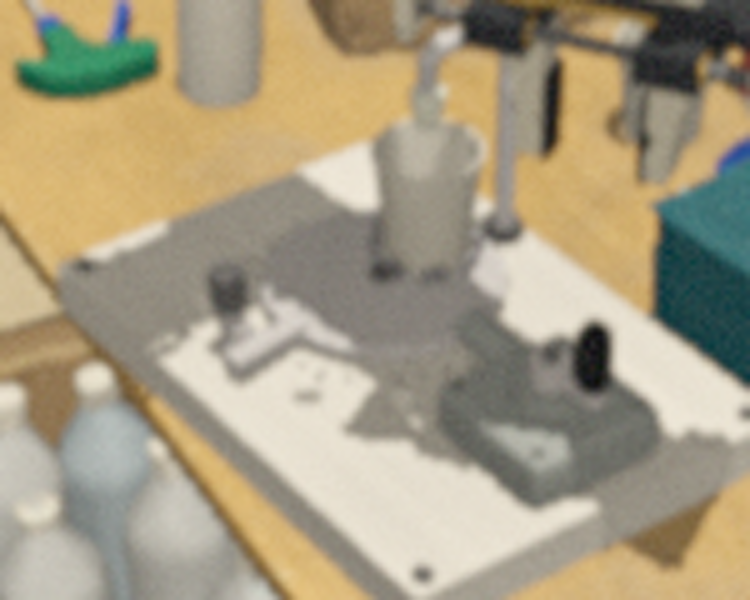

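The lug (250,345) rests on the pin (230,290). The pin stands in hole 3, and the crank (593,350) stayed where I left it.

```bash
python3 -c "
from plant import r
print(r.close_job())"
```

```text
the job is handed in; nothing more can be done
None
```

The pin is fully home in hole 3, the lug bears on it with about 22–25 N (estimated from the crank force), the robot has let go of everything, and the job was handed in at about 20 s.

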